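Shut the marked stop valve under the sliding cover

TASK

On the dark grey valve housing, push the steel cover all the way back, away from the robot, so that the two valve handles in the well lie open to view. Then push the marked handle, the one that ends in a round disc, fully shut: clockwise seen from above, a quarter turn to its stop. Push with the fingers only, never take a handle between them, leave the plain handle and the loose parts around the housing as they are, and finish with the cover still back.

Things in the scene. Friction and masses are not known exactly. Their poses are not given: they have to be found in the camera images.
- housing: Dark grey steel valve housing fixed to the table, 340 mm along x, 294 mm along y, walls 85 mm high, side guides 105 mm. Origin on the table under the centre of the well; x is the way the cover slides (away from the robot), y left, z up. Open well: x -85 to 75, y -135 to 135 mm, floor 10 mm high. Two valves in it, pivots at x 35, y -60 and 40 mm; which one has the disc handle varies.
- deck (a point): Centre of the top of the closed deck behind the well, 85 mm above the table, at the housing's x = 160 mm. The deck spans the housing's x 75 to 245 mm; the cover slides back over it, up to an end stop 105 mm high.
- cover (a joint): Travel of the steel cover along the housing's +x (m): 0 = shut over the well, 0.155 = all the way back at its stop. It starts at 0 to 0.02, slides with a few newtons and stays where it is left. It cannot be lifted.
- cover_face (a point): Centre of the cover's upright front face (towards the robot), 96.5 mm above the table. The cover is a flat steel slab 180 mm along the housing's x, 276 mm wide, 20 mm thick, underside at 86.5 mm, top at 106.5 mm. At travel 0 this face is flush with the housing's front wall, at the housing's x = -95 mm. Axes as the housing's.
- disc_handle (a joint): Angle of the marked handle (rad): 0 = open, pointing to the housing's -x (towards the robot); it grows clockwise seen from above to 1.571 = shut, pointing to the housing's +y, at a hard stop. It starts at 0 to 0.3. Stiff by friction (2 to 3 N at its end), stays where it is left.
- disc_handle_end (a point): Centre of the round disc, 30 mm in diameter, that ends the marked handle, a steel lever 12 mm wide and 12 mm thick (55 to 67 mm above the table); a 12 mm pip on the disc rises to 72 mm. This point is 61 mm above the table, 65 mm from the pivot; its x axis points from the disc to the pivot.
- disc_handle_pivot (a point): Point on the marked handle's vertical pivot axis, at lever height, 61 mm above the table. The hub there is 22 mm in diameter and rises to 71 mm; the brass valve block under it is 44 by 34 mm and ends 43 mm above the table.
- plain_handle (a joint): Angle of the other handle (rad), in the same sense as the marked one; it starts at 0 to 0.3 and must be left there.
- plain_handle_end (a point): Point on the plain handle 65 mm from its pivot, 61 mm above the table: a straight steel bar 12 mm wide and 12 mm thick that ends square, without a disc, 80 mm from its pivot.
- canister: Loose brass screw-top canister, 60 mm in diameter, 86 mm high, standing left of the housing; origin at the centre of its underside. Not to be disturbed.
- pipe_cap: Loose black iron pipe cap, 68 mm in diameter, 36 mm high, left of the housing; origin at the centre of its underside. Not to be disturbed.
- gland_nut: Loose bronze hexagonal gland nut, 52 mm across, 34 mm high, right of the housing; origin at the centre of its underside. Not to be disturbed.
- trap: Loose blue cast trap, 132 mm long along its y, 62 mm wide, 84 mm high, right of the housing; origin at the centre of its underside. Not to be disturbed.

How it is judged:
By the outcome, as a careful person would: the job done as asked, in the order asked, and still so for the second after the job is handed in, with the robot touching nothing.
It also fails if it takes over 51 s, if anything falls off the work surface, if the arm or the gripper's body presses on something with over 40 N, if the wrist force passes 120 N, or if a joint passes its speed limit or range.

ROBOT

A 6-joint arm with a two-finger parallel gripper is mounted at the origin on the work surface. World frame = base frame: x ahead of the robot, y to its left, z up, the work surface at z = 0. Lengths are in m, angles in rad, forces in N, time in s.
With the tool pointing down it reaches from about 0.375 to 0.9 m from the base axis. Payload 3.1 kg.
Tool frame: the origin (TCP) lies midway between the tips of the shut fingers; the grasp point (between the pads) lies 19 mm behind it; x points along the fingers, z is the direction in which the jaws open and shut, and the axes are right-handed (so a half turn about x gives the same grasp; the last joint's range is limited). The gripper opens to 85 mm and grips with 20 to 120 N. Pads are 22 mm wide; open, the fingers measure 114 mm over their backs; the gripper's body (76 mm by 85 mm) begins 54 mm behind the grasp point. The pads swing forward as they close: fully open they stand 13 mm farther back than shut.
Start: joints at [1.139, 0.527, 1.433, -0, 1.181, -0.178], TCP at [0.157, 0.605, 0.231] pointing down, gripper open.
Joint ranges: [-3.08, 3.08], [-0.75, 2.2], [0.22, 2.44], [-1.43, 4.57], [0, 2.65], [-2.85, 2.85]. Speed limits (rad/s): [2.79, 2.79, 3.14, 3.14, 3.14, 3.14].

INTERFACE

Orientations are given as a unit quaternion [x, y, z, w].
In Python, from station import telemetry, optics, manip gives the robot as it stands.
- The arm moves only by the tool step_arm, never from a script. Its argument "commands" is a list of rows, each a list of 4 numbers: the shift along the tool's x, y, z in m, then the turn about the tool's x in rad. A call has 1 to 8 rows; each row is the pose to reach, as a shift and turn from the pose measured when the call began, along the tool's axes at that moment; what a row does not reach only later rows make up. A row lasts 1/12 s, in which the tool goes at most 41.7 mm and 7.16 degrees, less where a joint would pass 70% of its speed; a pose out of reach is approached as far as the arm can. A call with a gripper value outside its range is refused whole. "jaw" is the finger opening in m, from 0 to 0.0854, set as the call begins (left out, the last holds). The fingers move at their own pace and stop on an object; "grip_force" is the grip in N (left out, the last holds). Time passes only in rows, so rows that repeat a pose let the fingers close. It gives the time, the measured TCP pose, the force and the opening at its end, in the units of the state.
- telemetry.sense(): the state, without advancing time (a new reading comes with each control period).
- optics.snapshot(name): name is "side" or "top"; returns the picture (400x640x3 uint8, red, green, blue); there is no depth.
- optics.camera_params(name): a dict with "mtx" (3x3 intrinsics, pixels), "k1" (the pictures are not rectified: a ray, as slopes to the right and down, at radius r is drawn at 1 + k1 r^2 times it, then the intrinsics apply), "origin" and "attitude" of the camera in the world. Camera axes: x right, y down, z forward; pixel columns grow to the right and rows downward; lengths in m; the calibration is good to about 2 mm. A picture is of the moment at which its call begins. camera_params takes no time and is no camera call.
- manip.sign_off(): hands the job in, once; it reports no verdict.
The state is a dict: "t": time; "q": joint angles; "qd": joint speeds; "tau": joint torques, N m; "tcp_pos": TCP position; "tool_rot": TCP orientation; "force": force on the tool from outside, world axes, zero at the start; "ft_torque": the same for the moment, N m; "finger_gap": opening from 0.0 (shut) to 1.0 (fully open).
Only numpy, scipy, OpenCV 4.12 (cv2) and the standard library are available. Lean on these libraries where they do the work, as an engineer would, in place of code of your own. Each camera call takes 0.05 s, during which the arm holds its last target.

## Working session

There is one attempt and no reset: what is moved stays moved. The work goes in short steps, Python scripts to look and compute and a tool call to move; the robot and the scene stay as the last step left them, time stands still between calls to the robot, and variables do not carry over. Pictures are saved under pics/ and viewed, and the job is handed in when it is done.

Besides the shell and the picture viewer there is one more tool, called in YAML: its name, and indented under it one key for each argument. step_arm: Moves the arm, as the interface text tells. Its arguments: {"type":"object","properties":{"commands":{"type":"array","items":{"type":"array","items":{"type":"number"}}},"jaw":{"type":"number"},"grip_force":{"type":"number"}},"required":["commands"]}

```bash
ls; mkdir -p pics; python3 - <<'E'
from station import telemetry, optics
import cv2
s=telemetry.sense(); print(s)
for n in("top","side"):
    im=optics.snapshot(n); cv2.imwrite(f"pics/{n}0.png",im[:,:,::-1]); print(n,optics.camera_params(n))
E
```

```text
pics
{'t': 0.0, 'q': array([ 1.13850882e+00,  5.28496138e-01,  1.43391821e+00, -3.15741531e-05,
        1.18139908e+00, -1.78496966e-01]), 'qd': array([ 0.00018838,  0.00084564, -0.00153938,  0.00047114,  0.00079389,
        0.00052052]), 'tau': array([-1.73715271e-04, -4.42350626e+01, -1.78024489e+01, -3.23757204e-04,
        8.39934626e-03,  4.24811333e-06]), 'tcp_pos': array([0.15659031, 0.60431432, 0.23031015]), 'tool_rot': array([-0.43307713,  0.55994601,  0.43233366,  0.55856268]), 'force': array([-0.12432816, -0.31236842, -0.88325456]), 'ft_torque': array([-0.01539708,  0.03730472,  0.01575731]), 'finger_gap': 1.000868249423801}
top {'mtx': array([[379.34791038,   0.        , 319.02628616],
       [  0.        , 379.34791038, 201.21278441],
       [  0.        ,   0.        ,   1.        ]]), 'k1': -0.04670739543952674, 'origin': array([0.43160845, 0.06522538, 0.87819716]), 'attitude': array([-0.66470752,  0.73935995, -0.0798353 ,  0.07167361])}
side {'mtx': array([[393.65411803,   0.        , 321.63366052],
       [  0.        , 393.65411803, 200.89841871],
       [  0.        ,   0.        ,   1.        ]]), 'k1': -0.07914021784035181, 'origin': array([0.25453336, 0.77762953, 0.63086356]), 'attitude': array([-0.19706422,  0.86029078, -0.45621458,  0.11372652])}
```

View pics/top0.png

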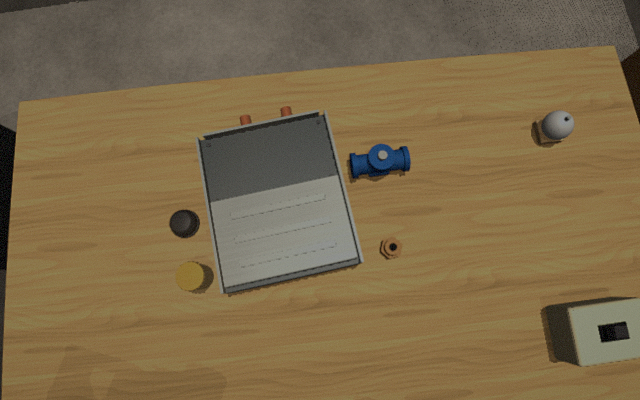

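View pics/side0.png

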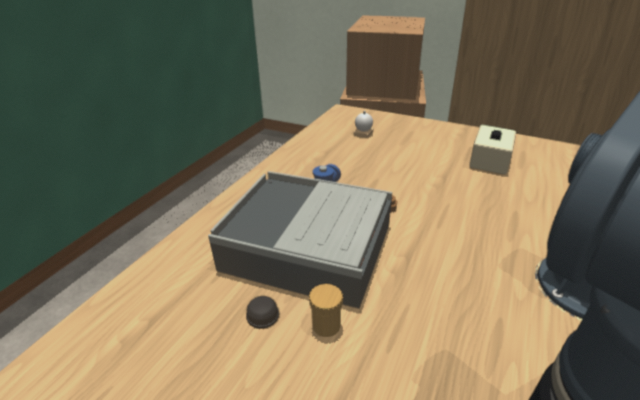

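The top view shows the housing with corners near (200,138), (324,114), (361,262) and (223,292). The cover is slightly open at the front. The canister (190,276) and pipe cap (183,223) are on the left, and the trap (380,160) and nut (391,247) are on the right. I'll zoom in next.

```bash
cat > h.py <<'E'
import numpy as np, cv2
from scipy.spatial.transform import Rotation as R
from station import telemetry, optics
def cam(n):
    p=optics.camera_params(n); return p['mtx'],p['k1'],np.array(p['origin']),R.from_quat(p['attitude']).as_matrix()
def ray(n,uv):
    K,k1,o,A=cam(n)
    xy=cv2.undistortPoints(np.array([[uv]],float),K,np.array([k1,0,0,0,0.])).ravel()
    d=A@np.r_[xy,1]; return o,d
def onz(n,uv,z):
    o,d=ray(n,uv); return o+d*(z-o[2])/d[2]
def proj(n,P):
    K,k1,o,A=cam(n); p=(np.atleast_2d(P)-o)@A
    s=p[:,:2]/p[:,2:]; s=s*(1+k1*(s**2).sum(1,keepdims=True))
    return s@K[:2,:2].T+K[:2,2]
E
python3 - <<'E'
import cv2
im=cv2.imread("pics/top0.png")[100:305,160:420]
cv2.imwrite("pics/top0z.png",cv2.resize(im,None,fx=2.9,fy=2.9,interpolation=cv2.INTER_CUBIC))
E
```

```text
(no output)
```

View pics/top0z.png

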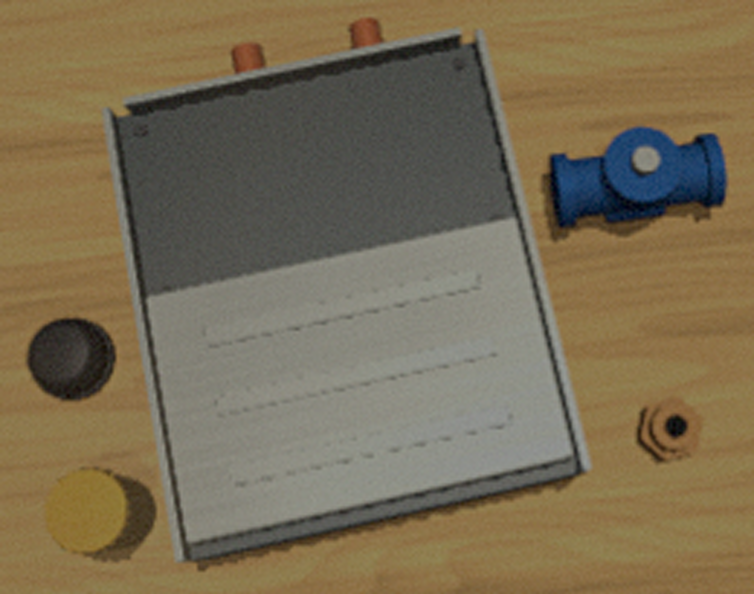

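The zoom shows the guide corners at (178,560), (590,468), (105,110) and (482,32) in zoom pixels. The front edge of the cover top runs (190,541)-(576,456).

```bash
python3 - <<'E'
from h import *
Z=lambda x,y:(x/2.9+160-.3,y/2.9+100-.3)
pts={'FL':(178,560),'FR':(590,468),'BL':(105,110),'BR':(482,32)}
L={'FL':(-.095,.147),'FR':(-.095,-.147),'BL':(.245,.147),'BR':(.245,-.147)}
P={k:onz('top',Z(*v),.105)[:2] for k,v in pts.items()}
for k in P: print(k,P[k])
print(np.linalg.norm(P['FL']-P['FR']),np.linalg.norm(P['BL']-P['BR']),np.linalg.norm(P['FL']-P['BL']),np.linalg.norm(P['FR']-P['BR']))
A=np.array([L[k] for k in P]);B=np.array([P[k] for k in P])
ca,cb=A.mean(0),B.mean(0);H=(A-ca).T@(B-cb)
yaw=np.arctan2(H[0,1]-H[1,0],H[0,0]+H[1,1]);c,s=np.cos(yaw),np.sin(yaw);Rm=np.array([[c,-s],[s,c]])
t=cb-Rm@ca;print('yaw',yaw,'origin',t);print('resid',B-(A@Rm.T+t))
for v in((190,541),(576,456),(148,295),(514,218)): print('cover',(onz('top',Z(*v),.1065)[:2]-t)@Rm)
for n,v,z in(('can',(86,510),.086),('cap',(70,358),.036),('nut',(672,430),.034),('trap',(645,170),.07)):
    w=onz('top',Z(*v),z)[:2];print(n,w,(w-t)@Rm)
s=telemetry.sense();print(R.from_quat(s['tool_rot']).as_matrix().round(3))
E
```

```text
FL [0.43440182 0.26111498]
FR [ 0.46693182 -0.02830358]
BL [0.76898892 0.29900912]
BR [0.80112496 0.010426  ]
0.29124097658439296 0.29036690582783525 0.33672614432114595 0.3364298385309416
yaw 0.11293762524583738 origin [0.54333968 0.1271093 ]
resid [[ 0.00202348 -0.00135155]
 [ 0.00142037  0.0013569 ]
 [-0.00122338 -0.00177463]
 [-0.00222046  0.00176928]]
cover [-0.08234447  0.13477628]
cover [-0.08329402 -0.13808557]
cover [0.09522313 0.13535046]
cover [ 0.09388162 -0.13503419]
can [0.47578094 0.32958851] [-0.04430941  0.208803  ]
cap [0.59641871 0.35446959] [0.07836386 0.21992997]
nut [ 0.49200801 -0.10322761] [-0.0769631  -0.22308455]
trap [ 0.68989916 -0.10458109] [ 0.11951482 -0.24673128]
[[-0.001 -0.968  0.251]
 [-0.002  0.251  0.968]
 [-1.     0.    -0.002]]
```

Housing: origin (0.543, 0.127), yaw 0.113, cover travel about 12 mm. Next I shut the jaw, square the tool to the housing and move to a point in front of the cover.

step_arm:
  commands:
    - [0, -0.363, -0.415, -0.366]
    - [0, -0.363, -0.415, -0.366]
    - [0, -0.363, -0.415, -0.366]
    - [0, -0.363, -0.415, -0.366]
    - [0, -0.363, -0.415, -0.366]
    - [0, -0.363, -0.415, -0.366]
    - [0, -0.363, -0.415, -0.366]
    - [0, -0.363, -0.415, -0.366]
  jaw: 0

```text
t: 0.77
tcp_pos: [0.3059, 0.3057, 0.2311]
tool_rot: [0.528, -0.472, -0.527, -0.47]
force: [1.5, -0.0, -0.5]
finger_gap: -0.002
```

```bash
cat >> h.py <<'E'
O=np.array([.5433,.1271]);YAW=.113
RH=np.array([[np.cos(YAW),-np.sin(YAW)],[np.sin(YAW),np.cos(YAW)]])
def h2w(x,y): return RH@np.array([x,y])+O
def w2h(p): return (np.asarray(p)[:2]-O)@RH
def go(x,y,z):
    s=telemetry.sense();M=R.from_quat(s['tool_rot']).as_matrix()
    d=np.r_[h2w(x,y),z]-s['tcp_pos']
    zy=np.arctan2(M[1,2],M[0,2]);err=(YAW+np.pi/2-zy+np.pi/2)%np.pi-np.pi/2
    print('at h',w2h(s['tcp_pos']).round(4),s['tcp_pos'][2].round(4),'yawerr',err.round(3),'tool',(M.T@d).round(4),'turn',-err.round(3),'F',s['force'].round(1),'t',s['t'])
E
python3 -c "
from h import *
go(-.14,0,.231);go(-.14,0,.095)"
```

```text
at h [-0.2158  0.2042] 0.2311 yawerr 0.0 tool [ 0.0003 -0.0758 -0.2042] turn -0.0 F [ 1.5 -0.  -0.5] t 0.7667
at h [-0.2158  0.2042] 0.2311 yawerr 0.0 tool [ 0.1363 -0.076  -0.204 ] turn -0.0 F [ 1.5 -0.  -0.5] t 0.7667
```

step_arm:
  commands:
    - [0, -0.076, -0.204, 0]
    - [0, -0.076, -0.204, 0]
    - [0, -0.076, -0.204, 0]
    - [0, -0.076, -0.204, 0]
    - [0.05, -0.076, -0.204, 0]
    - [0.1, -0.076, -0.204, 0]
    - [0.137, -0.076, -0.204, 0]
    - [0.137, -0.076, -0.204, 0]

```text
t: 1.43
tcp_pos: [0.404, 0.1098, 0.0921]
tool_rot: [-0.527, 0.473, 0.527, 0.471]
force: [0.9, 0.3, -0.4]
finger_gap: 0.001
```

```bash
python3 -c "
from h import *
go(-.14,0,.094)
for n in('top','side'): cv2.imwrite(f'pics/{n}1.png',optics.snapshot(n)[:,:,::-1])"
```

```text
at h [-0.1404 -0.0014] 0.0921 yawerr 0.003 tool [-0.0019 -0.0004  0.0014] turn -0.003 F [ 0.9  0.3 -0.4] t 1.4333
```

View pics/side1.png

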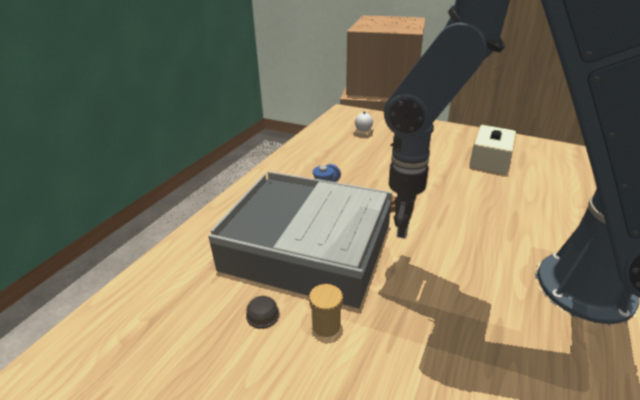

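View pics/top1.png

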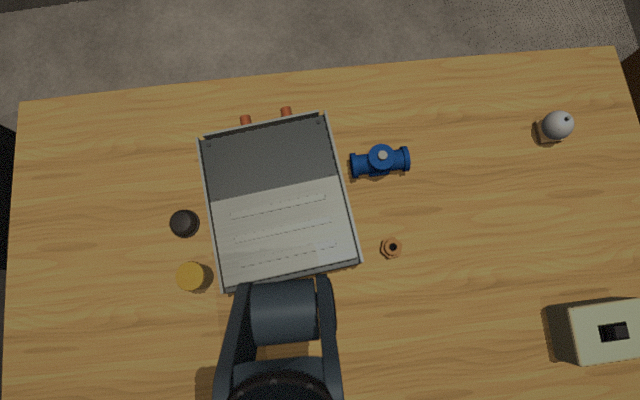

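The fingers stand in front of the cover's middle in the side view, tip at (403,232), clear of everything. Now I push.

step_arm:
  commands:
    - [-0.004, -0.012, 0, 0]
    - [-0.004, -0.024, 0, 0]
    - [-0.004, -0.034, 0, 0]
    - [-0.004, -0.044, 0, 0]
    - [-0.004, -0.054, 0, 0]
    - [-0.004, -0.064, 0, 0]
    - [-0.004, -0.074, 0, 0]
    - [-0.004, -0.084, 0, 0]

```text
t: 2.2
tcp_pos: [0.4847, 0.1201, 0.0941]
tool_rot: [-0.524, 0.475, 0.53, 0.468]
force: [-3.8, 1.0, 2.5]
finger_gap: -0.002
```

```bash
python3 -c "
from h import *
go(.049,0,.096)"
```

```text
at h [-0.0591 -0.0004] 0.0941 yawerr 0.002 tool [-0.0034 -0.108   0.0006] turn -0.002 F [-3.8  1.   2.5] t 2.2
```

step_arm:
  commands:
    - [-0.003, -0.01, 0, 0]
    - [-0.003, -0.02, 0, 0]
    - [-0.003, -0.03, 0, 0]
    - [-0.003, -0.04, 0, 0]
    - [-0.003, -0.05, 0, 0]
    - [-0.003, -0.06, 0, 0]
    - [-0.003, -0.07, 0, 0]
    - [-0.003, -0.08, 0, 0]

```text
t: 2.87
tcp_pos: [0.5653, 0.1292, 0.096]
tool_rot: [-0.524, 0.475, 0.53, 0.468]
force: [-3.9, 0.3, 3.2]
finger_gap: 0.001
```

```bash
python3 -c "
from h import *
go(.049,0,.096)"
```

```text
at h [ 0.0221 -0.0004] 0.096 yawerr 0.002 tool [-0.0003 -0.0269  0.0005] turn -0.002 F [-3.9  0.3  3.2] t 2.8667
```

step_arm:
  commands:
    - [0, -0.006, 0, 0]
    - [0, -0.012, 0, 0]
    - [0, -0.017, 0, 0]
    - [0, -0.021, 0, 0]
    - [0, -0.025, 0, 0]
    - [0, -0.028, 0, 0]
    - [0, -0.031, 0, 0]

```text
t: 3.45
tcp_pos: [0.5949, 0.1325, 0.0956]
tool_rot: [-0.523, 0.476, 0.531, 0.467]
force: [-9.4, -1.5, 7.1]
finger_gap: -0.001
```

```bash
python3 -c "
from h import *
go(.049,0,.096)"
```

```text
at h [ 0.0519 -0.0005] 0.0956 yawerr 0.002 tool [-0.0004  0.0029  0.0005] turn -0.002 F [-9.4 -1.5  7.1] t 3.45
```

step_arm:
  commands:
    - [0, -0.002, 0, 0]
    - [0, -0.004, 0, 0]
    - [0, -0.004, 0, 0]

```text
t: 3.7
tcp_pos: [0.5948, 0.1325, 0.0952]
tool_rot: [-0.521, 0.478, 0.533, 0.464]
force: [-10.1, -1.4, 6.4]
finger_gap: -0.002
```

```bash
python3 -c "
from h import *
go(.049,0,.096)"
```

```text
at h [ 0.0518 -0.0004] 0.0952 yawerr 0.001 tool [-0.0007  0.0029  0.0004] turn -0.001 F [-10.1  -1.4   6.4] t 3.7
```

The cover has stopped at its end stop. I back off and clear the view.

step_arm:
  commands:
    - [0, 0.02, 0, 0]
    - [-0.03, 0.04, 0, 0]
    - [-0.07, 0.06, -0.02, 0]
    - [-0.11, 0.09, -0.05, 0]
    - [-0.12, 0.12, -0.09, 0]
    - [-0.12, 0.15, -0.13, 0]
    - [-0.12, 0.17, -0.17, 0]
    - [-0.12, 0.18, -0.21, 0]

```text
t: 4.37
tcp_pos: [0.4531, -0.0605, 0.2197]
tool_rot: [-0.523, 0.477, 0.532, 0.464]
force: [1.3, 0.1, -0.4]
finger_gap: -0.003
```

step_arm:
  commands:
    - [0, 0, -0.04, 0]
    - [0, 0, -0.08, 0]
    - [0, 0, -0.12, 0]
    - [0, 0, -0.12, 0]

```text
t: 4.7
tcp_pos: [0.4706, -0.189, 0.2213]
tool_rot: [-0.526, 0.479, 0.526, 0.466]
force: [0.5, 0.2, -0.6]
finger_gap: 0.002
```

```bash
python3 -c "
from h import *
go(0,0,.2)
for n in('top','side'): cv2.imwrite(f'pics/{n}2.png',optics.snapshot(n)[:,:,::-1])
im=cv2.imread('pics/top2.png')[100:305,160:420]
cv2.imwrite('pics/top2z.png',cv2.resize(im,None,fx=2.9,fy=2.9,interpolation=cv2.INTER_CUBIC))
"
```

```text
at h [-0.1079 -0.3059] 0.2213 yawerr 0.006 tool [ 0.0158 -0.1063  0.3068] turn -0.006 F [ 0.5  0.2 -0.6] t 4.7
```

View pics/top2z.png

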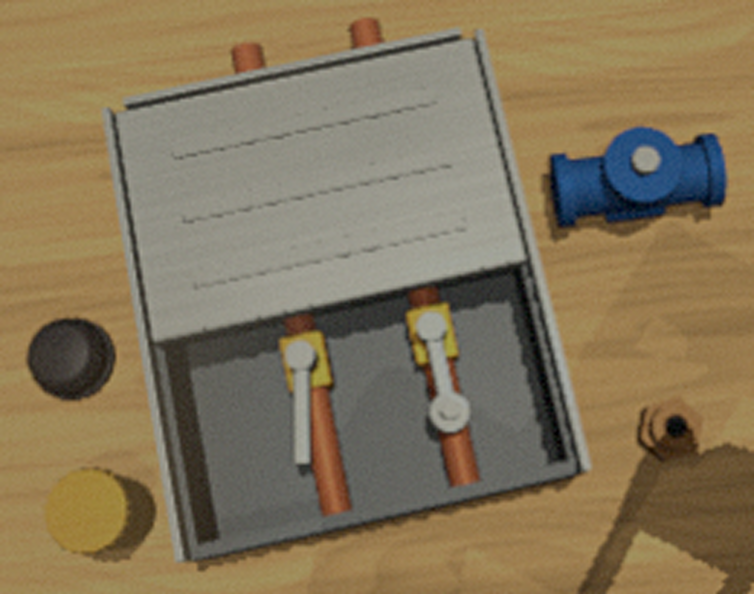

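View pics/side2.png

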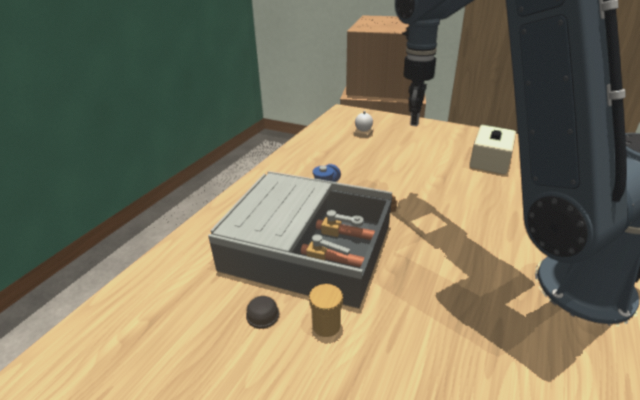

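The cover is back and both handles are visible. The marked one is on the right, with its hub at (431,326) and disc at (450,411) in zoom pixels. The plain one has its hub at (300,355) and end at (303,463).

```bash
python3 - <<'E'
from h import *
Z=lambda x,y:(x/2.9+160-.3,y/2.9+100-.3)
for n,v,z in(('hubM',(431,326),.071),('pip',(451,409),.072),('disc',(450,412),.067),('hubP',(300,355),.071),('endP',(303,464),.067),('covL',(155,342),.1065),('covR',(524,262),.1065)):
    print(n,w2h(onz('top',Z(*v),z)).round(4))
E
```

```text
hubM [ 0.0355 -0.0595]
pip [-0.0284 -0.0607]
disc [-0.0299 -0.0595]
hubP [0.0353 0.0402]
endP [-0.0438  0.0537]
covL [0.0602 0.1359]
covR [ 0.0601 -0.1346]
```

Cover front face measures 60 mm, so it is fully back. The marked handle is at about 0 rad and the plain one at about 0.17. I move above the gap to the right of the marked lever.

step_arm:
  commands:
    - [0, -0.105, 0.211, 0]
    - [0, -0.105, 0.211, 0]
    - [0, -0.105, 0.211, 0]
    - [0, -0.105, 0.211, 0]
    - [0, -0.105, 0.211, 0]
    - [0, -0.105, 0.211, 0]
    - [0.04, -0.105, 0.211, 0]
    - [0.08, -0.105, 0.211, 0]

```text
t: 5.47
tcp_pos: [0.5507, 0.0416, 0.1388]
tool_rot: [-0.528, 0.475, 0.528, 0.466]
force: [0.6, -0.3, -0.8]
finger_gap: -0.003
```

```bash
python3 -c "
from h import *
go(-.003,-.095,.052)"
```

```text
at h [-0.0023 -0.0858] 0.1388 yawerr -0.002 tool [ 0.0869 -0.0001 -0.0086] turn 0.002 F [ 0.6 -0.3 -0.8] t 5.4667
```

step_arm:
  commands:
    - [0, 0, -0.01, 0]
    - [0.01, 0, -0.01, 0]
    - [0.035, 0, -0.01, 0]
    - [0.06, 0, -0.01, 0]
    - [0.075, 0, -0.01, 0]
    - [0.086, 0, -0.01, 0]
    - [0.086, 0, -0.01, 0]

```text
t: 6.05
tcp_pos: [0.5514, 0.0306, 0.0529]
tool_rot: [-0.528, 0.475, 0.528, 0.466]
force: [-0.2, 0.0, 0.5]
finger_gap: -0.002
```

```bash
cat > path.py <<'E'
from h import *
import sys
go(0,0,.05)
s=telemetry.sense();M=R.from_quat(s['tool_rot']).as_matrix()
r=.038;a=.011;b=.014
for f in map(float,sys.argv[1:]):
    S,C=np.sin(f),np.cos(f);off=.006+a*abs(S)+b*abs(C)
    p=np.array([.035,-.060])+r*np.array([-C,S])+off*np.array([-S,-C])
    d=np.r_[h2w(*p),.053]-s['tcp_pos'];print(f,p.round(3),(M.T@d).round(3))
E
python3 path.py 0 .2 .4 .6 .8 1. 1.2 1.4 1.571
python3 -c "
from h import *
cv2.imwrite('pics/side3.png',optics.snapshot('side')[100:300,200:450,::-1].repeat(3,0).repeat(3,1))"
```

```text
at h [-0.0028 -0.0968] 0.0529 yawerr -0.002 tool [ 0.0021 -0.003   0.0968] turn 0.002 F [-0.2  0.   0.5] t 6.05
0.0 [-0.003 -0.08 ] [-0.     0.     0.017]
0.2 [-0.007 -0.074] [-0.     0.004  0.023]
0.4 [-0.009 -0.067] [-0.     0.006  0.03 ]
0.6 [-0.01  -0.058] [-0.     0.007  0.039]
0.8 [-0.008 -0.049] [-0.     0.006  0.048]
1.0 [-0.005 -0.04 ] [-0.001  0.002  0.056]
1.2 [ 0.001 -0.032] [-0.001 -0.004  0.064]
1.4 [ 0.01  -0.026] [-0.001 -0.013  0.071]
1.571 [ 0.018 -0.022] [-0.001 -0.021  0.075]
```

View pics/side3.png

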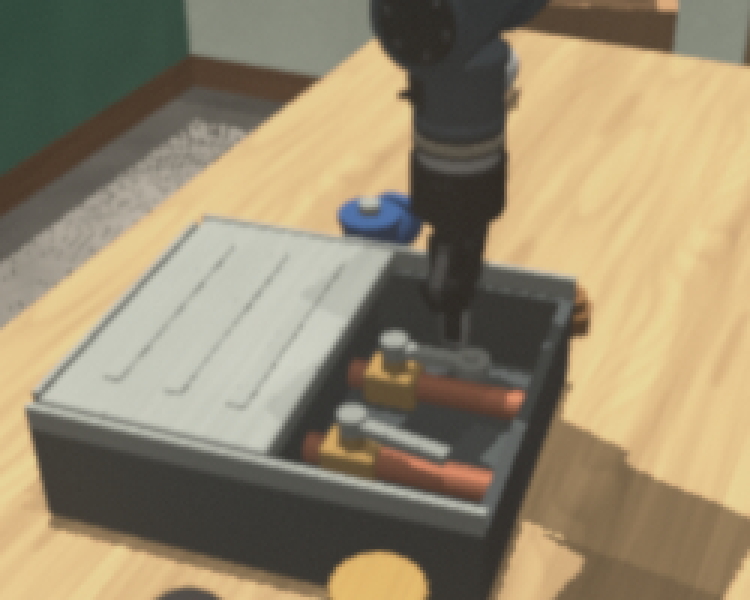

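The fingers are in the well on the far (right) side of the marked lever. I start the push.

step_arm:
  commands:
    - [0, 0, 0.009, 0]
    - [0, 0, 0.017, 0]
    - [0, 0.004, 0.023, 0]
    - [0, 0.006, 0.03, 0]
    - [0, 0.007, 0.035, 0]
    - [0, 0.007, 0.039, 0]
    - [0, 0.007, 0.044, 0]
    - [0, 0.006, 0.048, 0]

```text
t: 6.77
tcp_pos: [0.5402, 0.0779, 0.0539]
tool_rot: [0.528, -0.474, -0.528, -0.466]
force: [0.7, -4.3, 1.0]
finger_gap: -0.004
```

```bash
python3 path.py .8 1. 1.2 1.4 1.571 1.65
python3 -c "
from h import *
cv2.imwrite('pics/side4.png',optics.snapshot('side')[100:300,200:450,::-1].repeat(3,0).repeat(3,1))"
```

```text
at h [-0.0086 -0.0485] 0.0539 yawerr -0.003 tool [ 0.0035 -0.0088  0.0485] turn 0.003 F [ 0.7 -4.3  1. ] t 6.7667
0.8 [-0.008 -0.049] [ 0.001 -0.    -0.001]
1.0 [-0.005 -0.04 ] [ 0.001 -0.004  0.008]
1.2 [ 0.001 -0.032] [ 0.001 -0.01   0.016]
1.4 [ 0.01  -0.026] [ 0.001 -0.018  0.023]
1.571 [ 0.018 -0.022] [ 0.001 -0.027  0.026]
1.65 [ 0.02  -0.021] [ 0.    -0.029  0.028]
```

View pics/side4.png

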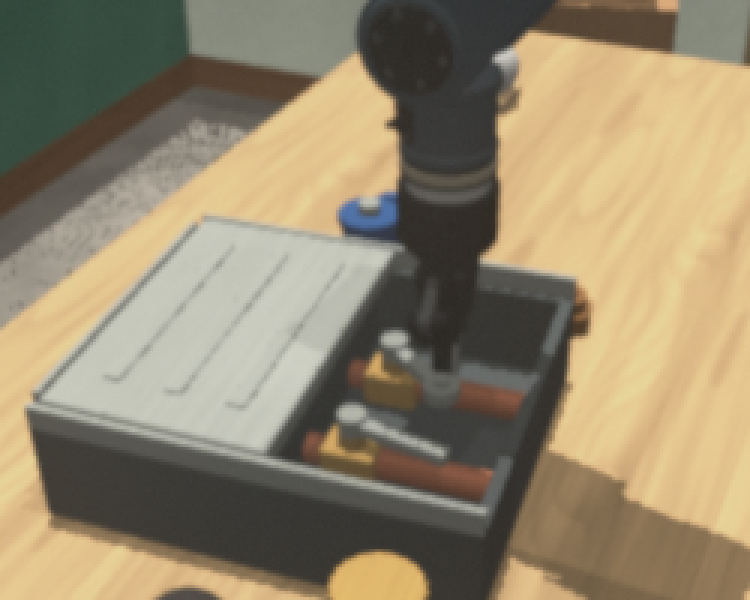

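The lever is turning, with the disc now at about (440,385), and the plain handle hasn't moved. I continue along the arc.

step_arm:
  commands:
    - [0, -0.002, 0.004, 0]
    - [0, -0.004, 0.008, 0]
    - [0, -0.007, 0.012, 0]
    - [0, -0.01, 0.016, 0]
    - [0, -0.014, 0.02, 0]
    - [0, -0.018, 0.023, 0]
    - [0, -0.023, 0.025, 0]
    - [0, -0.027, 0.026, 0]

```text
t: 7.48
tcp_pos: [0.5628, 0.1083, 0.0529]
tool_rot: [-0.527, 0.475, 0.529, 0.466]
force: [-4.3, -4.2, 0.4]
finger_gap: 0.001
```

```bash
python3 path.py  1.571
python3 -c "
from h import *
cv2.imwrite('pics/side5.png',optics.snapshot('side')[100:300,200:450,::-1].repeat(3,0).repeat(3,1))"
```

```text
at h [ 0.0173 -0.0209] 0.0529 yawerr -0.003 tool [0.0029 0.0172 0.0209] turn 0.003 F [-4.3 -4.2  0.4] t 7.4833
1.571 [ 0.018 -0.022] [-0.    -0.001 -0.001]
```

View pics/side5.png

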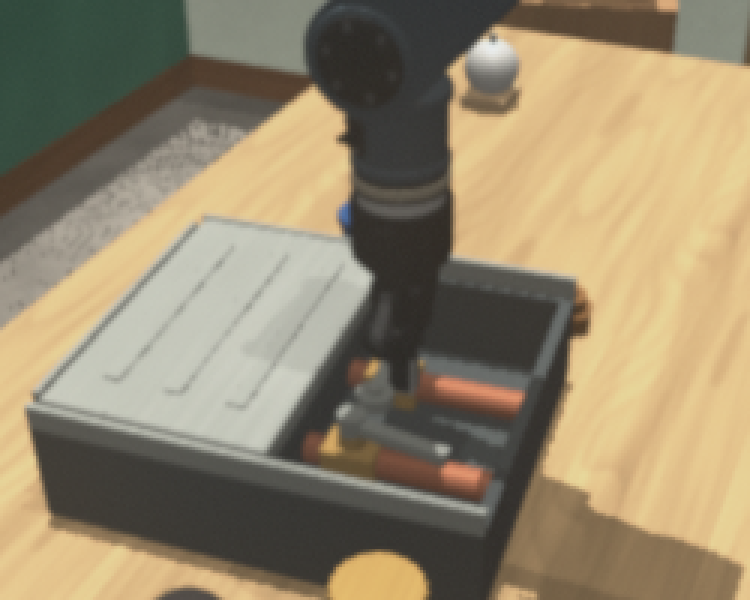

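The lever is nearly shut, with the disc at about (375,385). I push the last bit towards +x until the force rises at the stop.

step_arm:
  commands:
    - [0, -0.002, -0.002, 0]
    - [0, -0.004, -0.003, 0]
    - [0, -0.006, -0.003, 0]
    - [0, -0.008, -0.003, 0]
    - [0, -0.008, -0.003, 0]

```text
t: 7.95
tcp_pos: [0.5667, 0.1072, 0.0525]
tool_rot: [-0.524, 0.477, 0.532, 0.463]
force: [-11.2, 2.0, 5.8]
finger_gap: -0.002
```

```bash
python3 path.py  1.571
```

```text
at h [ 0.021  -0.0224] 0.0525 yawerr -0.003 tool [0.0028 0.0209 0.0224] turn 0.003 F [-11.2   2.    5.8] t 7.95
1.571 [ 0.018 -0.022] [-0.     0.003  0.   ]
```

step_arm:
  commands:
    - [0, -0.003, 0, 0]
    - [0, -0.006, 0, 0]
    - [0, -0.006, 0, 0]

```text
t: 8.2
tcp_pos: [0.5665, 0.1076, 0.0522]
tool_rot: [-0.521, 0.48, 0.536, 0.46]
force: [-11.7, -3.7, 9.2]
finger_gap: -0.004
```

```bash
python3 path.py  1.571
```

```text
at h [ 0.0208 -0.022 ] 0.0522 yawerr -0.003 tool [0.0028 0.0207 0.022 ] turn 0.003 F [-11.7  -3.7   9.2] t 8.2
1.571 [ 0.018 -0.022] [-0.001  0.003 -0.   ]
```

It doesn't advance any further, so the handle is at its stop. I back off towards the robot and slightly right, lift, and clear the view.

step_arm:
  commands:
    - [0, 0.01, -0.003, 0]
    - [0, 0.022, -0.008, 0]
    - [-0.02, 0.025, -0.01, 0]
    - [-0.05, 0.025, -0.01, 0]
    - [-0.09, 0.025, -0.01, 0]
    - [-0.13, 0.025, -0.01, 0]
    - [-0.165, 0.03, -0.03, 0]
    - [-0.165, 0.05, -0.06, 0]

```text
t: 8.87
tcp_pos: [0.5389, 0.0441, 0.2272]
tool_rot: [-0.528, 0.474, 0.53, 0.464]
force: [1.6, -1.9, 0.9]
finger_gap: -0.0
```

step_arm:
  commands:
    - [0, 0.02, -0.03, 0]
    - [0, 0.04, -0.07, 0]
    - [0, 0.06, -0.11, 0]
    - [0, 0.08, -0.15, 0]
    - [0, 0.1, -0.18, 0]
    - [0, 0.1, -0.22, 0]
    - [0, 0.1, -0.22, 0]
    - [0, 0.1, -0.22, 0]

```text
t: 9.53
tcp_pos: [0.4675, -0.1897, 0.2308]
tool_rot: [0.529, -0.475, -0.527, -0.466]
force: [-0.6, -0.6, -0.0]
finger_gap: -0.002
```

```bash
python3 -c "
from h import *
go(0,0,.2)
for n in('top','side'): cv2.imwrite(f'pics/{n}6.png',optics.snapshot(n)[:,:,::-1])
im=cv2.imread('pics/top6.png')[100:305,160:420]
cv2.imwrite('pics/top6z.png',cv2.resize(im,None,fx=2.9,fy=2.9,interpolation=cv2.INTER_CUBIC))
"
```

```text
at h [-0.111  -0.3062] 0.2308 yawerr -0.002 tool [ 0.0268 -0.1118  0.3063] turn 0.002 F [-0.6 -0.6 -0. ] t 9.5333
```

View pics/top6z.png

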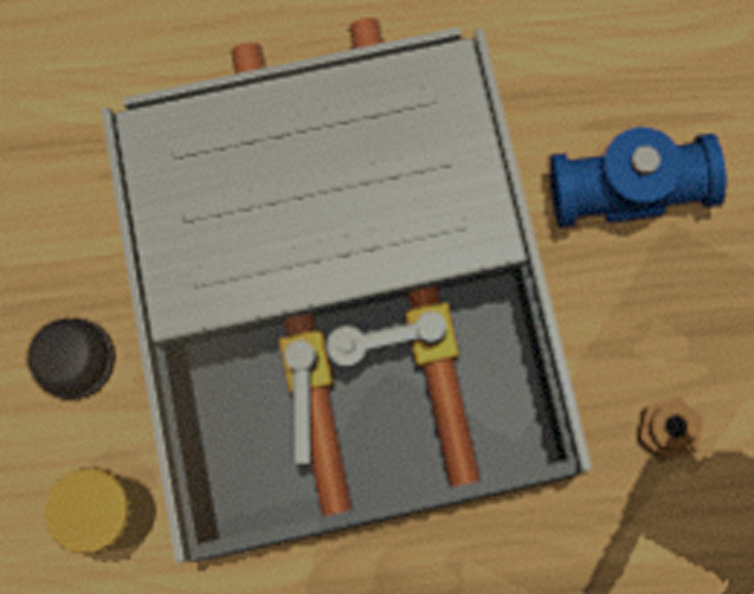

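The marked lever now points left, with the disc at (347,345) and the hub at (431,326). The plain handle and loose parts look the same as before. I check the numbers.

```bash
python3 - <<'E'
from h import *
Z=lambda x,y:(x/2.9+160-.3,y/2.9+100-.3)
h=w2h(onz('top',Z(431,326),.071))
for v,z in(((345,344),.072),((347,346),.067)):
    p=w2h(onz('top',Z(*v),z));d=p-h;print(p.round(4),np.hypot(*d).round(4),np.arctan2(d[1],-d[0]).round(3))
a=cv2.imread('pics/top2.png').astype(int);b=cv2.imread('pics/top6.png').astype(int)
m=(cv2.GaussianBlur(np.abs(a-b).sum(2).astype(np.float32),(3,3),0)>60).astype(np.uint8)
n,_,st,_=cv2.connectedComponentsWithStats(m)
print([tuple(s) for s in st[1:] if s[4]>8])
E
```

```text
[0.0359 0.0058] 0.0653 1.577
[0.0351 0.005 ] 0.0645 1.564
[(np.int32(442), np.int32(150), np.int32(198), np.int32(190), np.int32(4702)), (np.int32(272), np.int32(211), np.int32(33), np.int32(22), np.int32(427)), (np.int32(306), np.int32(216), np.int32(16), np.int32(36), np.int32(337)), (np.int32(558), np.int32(231), np.int32(82), np.int32(81), np.int32(887)), (np.int32(467), np.int32(243), np.int32(4), np.int32(5), np.int32(11)), (np.int32(358), np.int32(249), np.int32(33), np.int32(59), np.int32(145)), (np.int32(398), np.int32(252), np.int32(26), np.int32(9), np.int32(78)), (np.int32(473), np.int32(252), np.int32(7), np.int32(5), np.int32(24)), (np.int32(426), np.int32(257), np.int32(11), np.int32(4), np.int32(26)), (np.int32(481), np.int32(261), np.int32(25), np.int32(102), np.int32(702)), (np.int32(431), np.int32(268), np.int32(10), np.int32(4), np.int32(20)), (np.int32(385), np.int32(276), np.int32(49), np.int32(81), np.int32(213)), (np.int32(368), np.int32(283), np.int32(43), np.int32(43), np.int32(297)), (np.int32(516), np.int32(298), np.int32(124), np.int32(52), np.int32(1365)), (np.int32(353), np.int32(309), np.int32(5), np.int32(9), np.int32(16)), (np.int32(339), np.int32(327), np.int32(13), np.int32(17), np.int32(50)), (np.int32(608), np.int32(332), np.int32(11), np.int32(6), np.int32(34)), (np.int32(634), np.int32(333), np.int32(6), np.int32(4), np.int32(18)), (np.int32(623), np.int32(337), np.int32(17), np.int32(8), np.int32(55)), (np.int32(334), np.int32(346), np.int32(5), np.int32(9), np.int32(13)), (np.int32(274), np.int32(348), np.int32(52), np.int32(28), np.int32(253)), (np.int32(328), np.int32(360), np.int32(3), np.int32(6), np.int32(9)), (np.int32(268), np.int32(362), np.int32(5), np.int32(9), np.int32(11)), (np.int32(507), np.int32(365), np.int32(19), np.int32(35), np.int32(179)), (np.int32(369), np.int32(373), np.int32(11), np.int32(20), np.int32(31))]
```

The handle measures 1.57 rad, which is shut. In the housing area only the marked lever changed; the other differences are the arm and its shadow. I hand it in.

```bash
python3 -c "
from station import manip
print(manip.sign_off())"
```

```text
the job is handed in; nothing more can be done
None
```

The cover is all the way back and the marked handle is fully shut, both pushed with closed fingers only. The job was handed in after about 9.6 s on the robot's clock.

- **Cover:** I pushed until it stopped advancing. The top camera put its front face at x = 60 mm on the housing, which is the full 155 mm of travel. In the last picture it is still there.
- **Marked handle:** it is the right-hand one. I swept it through the quarter turn until it stopped advancing at about 12 N towards the stop. From the picture its angle is 1.56 to 1.58 rad, against 1.571 for shut.
- **Everything else:** comparing pictures from before and after the handle push, only the marked handle changed on the housing. The plain handle, canister, cap, nut and trap look unmoved, and the other differences are the arm and its shadow. For the cover push I compared the loose parts only by eye.

At hand-in the arm was clear of everything. No check failed or disagreed. Forces, which I read only at the end of each move, stayed around 15 N or less.

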